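# Open the childproof tea box

## Robot

A 6-joint arm with a two-finger parallel gripper is mounted at the origin on a cart in front of the work surface, level with it; the furniture and walls round the work are solid. World frame = base frame: x ahead of the robot, y to its left, z up, the work surface at z = 0. Lengths are in m, angles in rad, forces in N, time in s.
With the tool pointing down it reaches from about 0.225 to 0.875 m from the base axis. Payload 3.4 kg.
Tool frame: the origin (TCP) lies at the centre of the arm's flange, where the gripper is bolted on; the fingertips stand manip.tcp_to_tips ahead of it and the grasp point (between the pads) lies 155 mm ahead of it (manip.tcp_to_tips is the distance from the TCP to the fingertips, in m); z points along the fingers, y is the line along which they close (so a half turn about z gives the same grasp; the last joint's range is limited). The gripper opens to 85 mm and grips with 20 to 120 N. Pads are 22 mm wide; open, the fingers measure 114 mm over their backs; the gripper's body (76 mm by 85 mm) begins 54 mm behind the grasp point. The pads swing forward as they close: fully open they stand 13 mm farther back than shut.
Start: joints at [-1.377, 0.276, 1.505, -0, 1.361, -0.121], TCP at [0.178, -0.547, 0.405] pointing down, gripper open.
Joint ranges: [-2.89, 2.89], [-0.75, 2.08], [0.22, 2.7], [-1.18, 4.32], [0.11, 2.71], [-2.7, 2.7]. Speed limits (rad/s): [2.57, 2.57, 3.14, 3.14, 3.14, 3.14].

## Interface

Orientations are given as a unit quaternion [w, x, y, z].
In Python, from rig import sensors, imaging, manip gives the robot as it stands. The module is installed in compiled form; this text tells all that it offers.
- The arm moves only by the tool jog_arm, never from a script. Its argument "plan" is a list of rows, each an object of numbers: "dx", "dy", "dz": the shift along the tool's x, y, z in mm; "ax", "ay", "az": the turn, a rotation vector about the tool's x, y, z in units of 6 degrees (1.0 is 6 degrees); "grip": the closure, from 0 (fully open) to 1 (shut). A call has 1 to 20 rows; each row shifts and turns the commanded pose from where the row before left it, along the tool's axes as they then stand; what a row does not reach is not made up. A row lasts 1/12 s, in which the tool goes at most 41.7 mm and 7.16 degrees, less where a joint would pass 70% of its speed; a pose out of reach is approached as far as the arm can. A call is refused whole if a number of a shift passes 41.7 or a number of a turn 1, either way. A call with a gripper value outside its range is refused whole. The fingers move at their own pace and stop on an object; "grip_force" is the grip in N (left out, the last holds). Time passes only in rows, so rows that do not move let the fingers close. It gives the time, the measured TCP pose, the force, the opening and the grip force at its end, in the units of the state.
- sensors.get_state(): the state, without advancing time (a new reading comes with each control period).
- imaging.get_image(name): name is "side" or "top" or "wrist"; returns a dict with "image" (384x512x3 uint8, red, green, blue), "K" (3x3 intrinsics, pixels), "extrinsics" (4x4, takes a point from world to camera coordinates). Camera axes: x right, y up, looking along -z (the intrinsics and any distortion apply to the point x, -y, -z); pixel columns grow to the right and rows downward; lengths in m; the calibration is good to about 2 mm. A picture is of the moment at which its call begins. There is no depth.
- manip.sign_off(): hands the job in; it is judged then, once.
The state is a dict: "clock": time; "qpos": joint angles; "qd": joint speeds; "effort": joint torques, N m; "position": TCP position; "ee_rot": TCP orientation; "contact_force": force on the tool from outside, world axes, zero at the start; "moment": the same for the moment, N m; "width": finger opening in m; "gripper_force": force on a finger pad.
Only numpy, scipy, OpenCV 4.12 (cv2) and the standard library are available. Lean on these libraries where they do the work, as an engineer would, in place of code of your own. Each camera call takes 0.05 s, during which the arm holds its last target. There are 200 camera calls.

## Task

Open the wooden tea box: its red childproof knob first has to be pushed down against its spring and, while held down, turned a quarter turn anticlockwise so that its finger swings out of the way of the steel bolt; then draw the bolt fully back out of its staple. Finally raise the lid by its bar and leave it standing wide open, without disturbing the things standing around.

Things in the scene. Friction and masses are not known exactly. Their poses are not given: they have to be found in the camera images.
- tea_box: Light wooden tea box, fixed to the worktop, 200 mm deep (its x), 300 mm wide (its y), closed lid top 107 mm above the worktop. Origin: centre of the underside. Its x points to the hinged rear side, y to the left (side with the steel staple), z up. All positions below in brackets are in this frame (mm) with everything closed.
- knob_grip (a point): Centre of the round upright red grip of the childproof knob, [15, -75, 145]; 32 mm across with fine ribs, from 130 to 158 mm above the worktop. Below it a red disc 48 mm across in a white collar; the knob turns about the vertical axis through this point. A red finger, 14 mm wide, reaches 60 mm from that axis along the knob's own +y, as does the white mark on the grip. Axes turn with the knob.
- knob_press (a joint): How far the knob is pushed down, in m: 0 up, 0.008 fully down (stop). Spring: 3 N at first, about 10 N at the stop; it springs up when let go. Hidden teeth stop the knob from turning unless it is down more than 6 mm; keep it down for the first 0.9 rad of the turn.
- knob (a joint): Turn of the knob in rad, anticlockwise from above: 0 to 0.05 locked at the start (finger pointing along box +y at the bolt's tail end, 2 mm off it, and blocking it), 1.57 stop (finger pointing to the front of the box). It stays where it is left.
- bolt_grip (a point): Centre of the black upright grip on the steel bolt, [15, 40, 149]; 30 mm along box x, 14 mm thick along box y, from 125 to 163 mm above the worktop. The 12 mm square bolt bar under it (top 125 mm above the worktop) runs along box y from its tail end, 53 mm right of this point, to its tip, 128 mm left, through two straps (tops 131 mm high) 68 and 90 mm left and the staple's arch.
- bolt (a joint): Draw of the bolt in m, toward the box's -y (right): 0 shot into the staple, 0.036 fully drawn (stop). About 3 N of friction, no spring. The lid is free above about 0.02.
- lid_bar (a point): Middle of the round steel bar handle on the lid, [-80, 0, 145]; bar 12 mm thick, along box y, 110 mm long between two posts; its centre is 38 mm above the lid's top and 20 mm from the lid's front edge. Moves with the lid.
- lid_hinge (a point): Middle of the lid's hinge line, [100, 0, 95], along box y at the rear rim.
- tea_lid (a joint): Opening of the lid in rad: 0 closed, 1.5 stop (nearly upright); the bar swings up and to the rear about the hinge line. The stiff hinge keeps the lid wherever it is left; raising takes about 10 N at the bar.
- saucer: Clear glass saucer, 137 mm across, 16 mm high, bystander. Origin at the centre of its underside.
- shaker: Shaker with grey cap, 44 mm across, 90 mm high, bystander. Origin at the centre of its underside.
- jar: Spice jar with white cap, 47 mm across, 98 mm high, bystander. Origin at the centre of its underside.

How it is judged:
On the way, in this order (a step that is already met when the one before it is completed fails the run):
1. the childproof knob is turned to its open side (about a quarter turn) (value of joint knob above 1.1 rad), for 0.2 s.
2. the bolt is drawn back out of the staple (value of joint bolt above 0.028 m), for 0.2 s.
At the end, for the whole second after the job is handed in: The lid stands open by more than 1.1 rad (63 degrees) and at rest, with the bolt still drawn (more than 20 mm) and the knob still turned to its open side (more than 0.6 rad) (value of joint tea_lid above 1.1 rad and velocity of joint tea_lid between -0.05 and 0.05 rad/s and value of joint bolt above 0.02 m and value of joint knob above 0.6 rad); the robot touches nothing.
It fails at once if the saucer is moved by more than 30 mm (distance of saucer from where it was at the start of the episode above 0.03 m).
It fails at once if the shaker is moved by more than 30 mm (distance of shaker from where it was at the start of the episode above 0.03 m).
It fails at once if the spice jar is moved by more than 30 mm (distance of jar from where it was at the start of the episode above 0.03 m).
It also fails if it takes over 67 s, if anything falls off the work surface, if the arm or the gripper's body presses on something with over 40 N, if the wrist force passes 120 N, or if a joint passes its speed limit or range.

## Working session

There is one attempt and no reset: what is moved stays moved. The work goes in short steps, Python scripts to look and compute and a tool call to move; the robot and the scene stay as the last step left them, time stands still between calls to the robot, and variables do not carry over. Pictures are saved under pics/ and viewed, at most 10 in all, crops included, and the job is handed in when it is done.

Besides the shell and the picture viewer there is one more tool, called after ">>>" in YAML: its name, and indented under it one key for each argument. jog_arm: Moves the arm, as the interface text tells. Its arguments: {"type":"object","properties":{"plan":{"type":"array"},"grip_force":{"type":"number"}},"required":["plan"]}

```bash
mkdir -p pics
cat > h.py <<'E'
import numpy as np, cv2
from rig import sensors, imaging, manip
def ray(d,u,v):
    E=np.array(d["extrinsics"]);K=np.array(d["K"])
    p=np.linalg.inv(K)@[u,v,1]; c=np.array([p[0],-p[1],-p[2]])
    R=E[:3,:3]; return -R.T@E[:3,3], R.T@c
def onz(d,u,v,z):
    o,r=ray(d,u,v); return o+r*(z-o[2])/r[2]
def proj(d,P):
    E=np.array(d["extrinsics"]);K=np.array(d["K"])
    c=E[:3,:3]@np.array(P)+E[:3,3]; q=K@[c[0],-c[1],-c[2]]; return q[:2]/q[2]
E
python3 - <<'E'
from h import *
a=[]
for n in ("top","side"):
    d=imaging.get_image(n); np.savez(n+".npz",**{k:d[k] for k in d}); im=d["image"][:,:,::-1].copy()
    cv2.imwrite(f"pics/{n}1.png",im); print(n,d["K"],ray(d,256,192))
    h=cv2.cvtColor(im,cv2.COLOR_BGR2HSV)
    m=(((h[...,0]<8)|(h[...,0]>172))&(h[...,1]>150)&(h[...,2]>70)).astype(np.uint8)
    c,l,s,ct=cv2.connectedComponentsWithStats(m); print(s[1:][s[1:,4]>20],ct[1:][s[1:,4]>20])
print(manip.tcp_to_tips,sensors.get_state())
E
```

```text
top [[361.32097414   0.         255.764235  ]
 [  0.         361.32097414 196.89237924]
 [  0.           0.           1.        ]] (array([0.31678128, 0.12917101, 1.34836294]), array([ 0.18062082,  0.00389944, -0.98363849]))
[[252 179  24  13 156]] [[265.87820513 184.51923077]]
side [[393.5856679    0.         253.02029345]
 [  0.         393.5856679  191.17803829]
 [  0.           0.           1.        ]] (array([ 0.45236556, -0.85528265,  0.75410656]), array([ 0.07706601,  0.84189177, -0.53417296]))
[[258 189  16  18 216]] [[265.2037037  198.33796296]]
0.1734 {'clock': 0.1, 'qpos': array([-1.37699762e+00,  2.76539796e-01,  1.50601447e+00,  1.13026601e-05,
        1.36068293e+00, -1.20977933e-01]), 'qd': array([-0.00081495, -0.00194301, -0.00314952,  0.00031678,  0.00023831,
       -0.00053705]), 'effort': array([ 1.23424910e-03, -4.17700660e+01, -2.46404332e+01, -2.23580473e-04,
        5.80844018e-03,  1.93285729e-05]), 'position': array([ 0.17799562, -0.54656287,  0.40391822]), 'ee_rot': array([-8.21928555e-04,  9.87639856e-01,  1.56738124e-01, -2.44102339e-05]), 'contact_force': array([-0.19819456, -0.42868888, -0.06401659]), 'moment': array([ 0.04039208,  0.02773232, -0.01041288]), 'gripper_force': 0.0, 'width': 0.08542240719598701}
```

View pics/top1.png

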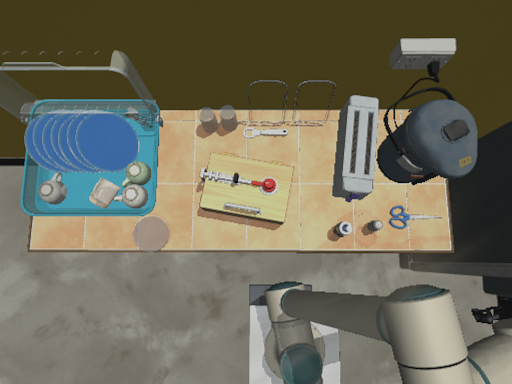

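View pics/side1.png

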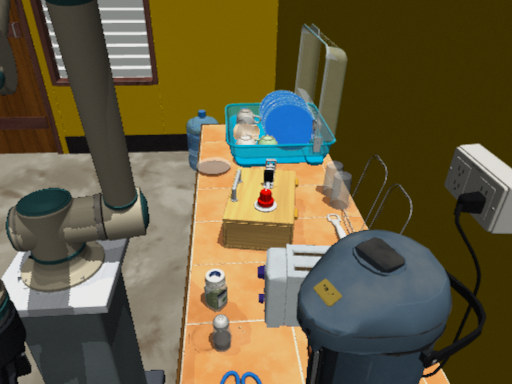

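Both views show the box with its hinge side away from the robot and turned slightly clockwise. In the top view the red knob is at about (266,185), the bolt runs left to the staple at about (203,172), and the bar is at about (242,209). The jar (344,229), shaker (375,225) and saucer (151,233) stand clear of it.

Run:
```python
from h import *
T=dict(np.load("top.npz"));S=dict(np.load("side.npz"))
h=cv2.cvtColor(T["image"],cv2.COLOR_RGB2HSV)
print(h[200,225],h[165,235],h[200,180],h[180,180])
m=((h[...,0]>18)&(h[...,0]<35)&(h[...,1]>60)&(h[...,2]>110)).astype(np.uint8); m[:145]=0;m[235:]=0;m[:,:190]=0;m[:,300:]=0
m=cv2.morphologyEx(m,cv2.MORPH_CLOSE,np.ones((9,9)))
c=max(cv2.findContours(m,0,2)[0],key=cv2.contourArea); b=cv2.boxPoints(cv2.minAreaRect(c)); print(b)
P=np.array([onz(T,*q,.107) for q in b]);print(P, [np.linalg.norm(P[i]-P[i-1]) for i in range(4)],P.mean(0))
for i in range(4): e=P[i]-P[i-1]; print(np.degrees(np.arctan2(e[1],e[0])))
# knob from two views
o1,r1=ray(T,265.9,184.5);o2,r2=ray(S,265.2,198.3)
t=np.linalg.lstsq(np.c_[r1,-r2],o2-o1,rcond=None)[0];print(o1+r1*t[0],o2+r2*t[1])
```

```text
[ 31  67 201] [ 23  85 197] [ 17 100 196] [ 18  94 196]
[[190. 145.]
 [299. 145.]
 [299. 234.]
 [190. 234.]]
[[ 0.71533677  0.37028377  0.107     ]
 [ 0.71542724 -0.01915508  0.107     ]
 [ 0.39867928 -0.01333223  0.107     ]
 [ 0.39817976  0.3601048   0.107     ]] [np.float64(0.31732030871098177), np.float64(0.389438852751337), np.float64(0.31680147279144244), np.float64(0.37343735853067267)] [0.55690577 0.17447531 0.107     ]
1.8382439426676926
-89.98668968163997
178.94683777806247
90.07664054117932
[0.5677027  0.09987639 0.12540005] [0.56704946 0.09986674 0.12526625]
```

Run:
```python
from h import *
T=dict(np.load("top.npz"))
h=cv2.cvtColor(T["image"],cv2.COLOR_RGB2HSV)
m=((h[...,0]>=22)&(h[...,0]<40)&(h[...,1]>40)&(h[...,2]>120)).astype(np.uint8); m[:145]=0;m[235:]=0;m[:,:190]=0;m[:,300:]=0
m=cv2.morphologyEx(m,cv2.MORPH_OPEN,np.ones((3,3)))
m=cv2.morphologyEx(m,cv2.MORPH_CLOSE,np.ones((15,15)))
c=max(cv2.findContours(m,0,2)[0],key=cv2.contourArea); b=cv2.boxPoints(cv2.minAreaRect(c)); print(b)
P=np.array([onz(T,*q,.107) for q in b]);print(P, [np.linalg.norm(P[i]-P[i-1]) for i in range(4)])
C=P.mean(0)
for i in range(4): e=P[i]-P[i-1]; print(np.degrees(np.arctan2(e[1],e[0])))
e=P[0]-P[1]; L=[P[i]-P[i-1] for i in range(4)]; e=max(L,key=lambda v:v[1]); y=np.arctan2(-e[0],e[1]); print("yaw",np.degrees(y),C)
R=lambda p:C[:2]+np.array([[np.cos(y),-np.sin(y)],[np.sin(y),np.cos(y)]])@p
for p in ([.015,-.075],[.015,.04],[-.08,0],[.1,0]): print(p,R(p))
```

```text
[[196.      233.99997]
 [196.      144.99997]
 [299.      144.99997]
 [299.      233.99997]]
[[ 0.3982074   0.33952332  0.107     ]
 [ 0.71534187  0.34881924  0.107     ]
 [ 0.71542735 -0.01915508  0.107     ]
 [ 0.39867939 -0.01333223  0.107     ]] [np.float64(0.3528558672269113), np.float64(0.31727068464629404), np.float64(0.3679743295686053), np.float64(0.31680148190202717)]
90.07664052035574
1.678986741821414
-89.98668970428574
178.94683777806247
yaw 0.07664052035572835 [0.556914   0.16396381 0.107     ]
[0.015, -0.075] [0.57201431 0.08898395]
[0.015, 0.04] [0.57186048 0.20398384]
[-0.08, 0] [0.47691407 0.1638568 ]
[0.1, 0] [0.65691391 0.16409758]
```

>>> jog_arm:
  plan:
    - {"az": 0.96}
    - {"az": 0.96}
    - {"az": 0.96}
    - {"az": 0.96}
    - {"az": 0.96}
    - {"dx": 14, "dy": -30}
    - {"dx": 14, "dy": -35}
    - {"dx": 14, "dy": -35}
    - {"dx": 14, "dy": -35}
    - {"dx": 14, "dy": -35}
    - {"dx": 14, "dy": -35}
    - {"dx": 14, "dy": -35}
    - {"dx": 14, "dy": -35}
    - {"dx": 14, "dy": -35}
    - {"dx": 14, "dy": -35}
    - {"dx": 14, "dy": -35}
    - {"dx": 14, "dy": -35}
    - {"dx": 14, "dy": -35}
    - {"dx": 14, "dy": -35}
    - {"dx": 4, "dy": -20}

```text
$.plan[0]: bad value
```

>>> jog_arm:
  plan:
    - {"dy": -35}
    - {"dy": -35}
    - {"dy": -35}
    - {"dy": -35}
    - {"dy": -30}
    - {}
    - {}

```text
$.plan[0]: bad value
```

Run:
```python
from h import *
d=imaging.get_image("wrist"); np.savez("w.npz",**d)
cv2.imwrite("pics/w1.png",d["image"][:,:,::-1]); print(d["K"],ray(d,256,192))
s=sensors.get_state();print(s["clock"],s["position"],s["ee_rot"],s["qpos"])
h=cv2.cvtColor(d["image"],cv2.COLOR_RGB2HSV)
m=(((h[...,0]<8)|(h[...,0]>172))&(h[...,1]>150)&(h[...,2]>70)).astype(np.uint8)
c,l,st,ct=cv2.connectedComponentsWithStats(m); print(st[1:][st[1:,4]>20],ct[1:][st[1:,4]>20])
```

```text
[[293.44528661   0.         259.67514359]
 [  0.         293.44528661 195.68009282]
 [  0.           0.           1.        ]] (array([ 0.25237732, -0.52203584,  0.37276142]), array([-0.28395707, -0.07703442, -0.95590178]))
0.15 [ 0.17799228 -0.54658962  0.40404088] [-6.99663923e-04  9.87638222e-01  1.56749007e-01 -3.11475169e-05] [-1.37700489e+00  2.76439870e-01  1.50584985e+00 -1.15938011e-05
  1.36070360e+00 -1.21002422e-01]
[] []
```

View pics/w1.png

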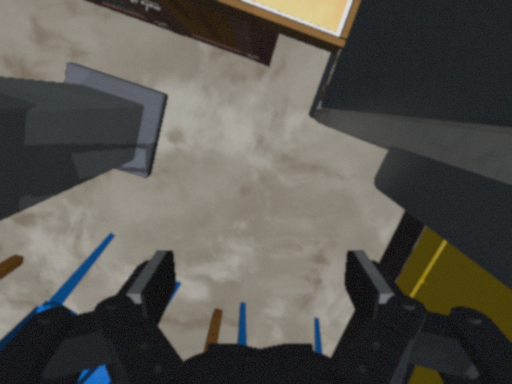

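The arm hadn't moved because the rows need every field. This picture shows only floor, with the fingers at the bottom. I'll resend with full rows.

>>> jog_arm:
  plan:
    - {"dx": 0, "dy": 0, "dz": 0, "ax": 0, "ay": 0, "az": 0.96, "grip": 0}
    - {"dx": 0, "dy": 0, "dz": 0, "ax": 0, "ay": 0, "az": 0.96, "grip": 0}
    - {"dx": 0, "dy": 0, "dz": 0, "ax": 0, "ay": 0, "az": 0.96, "grip": 0}
    - {"dx": 0, "dy": 0, "dz": 0, "ax": 0, "ay": 0, "az": 0.96, "grip": 0}
    - {"dx": 0, "dy": 0, "dz": 0, "ax": 0, "ay": 0, "az": 0.96, "grip": 0}
    - {"dx": 14, "dy": -35, "dz": 0, "ax": 0, "ay": 0, "az": 0, "grip": 0}
    - {"dx": 14, "dy": -35, "dz": 0, "ax": 0, "ay": 0, "az": 0, "grip": 0}
    - {"dx": 14, "dy": -35, "dz": 0, "ax": 0, "ay": 0, "az": 0, "grip": 0}
    - {"dx": 14, "dy": -35, "dz": 0, "ax": 0, "ay": 0, "az": 0, "grip": 0}
    - {"dx": 14, "dy": -35, "dz": 0, "ax": 0, "ay": 0, "az": 0, "grip": 0}
    - {"dx": 14, "dy": -35, "dz": 0, "ax": 0, "ay": 0, "az": 0, "grip": 0}
    - {"dx": 14, "dy": -35, "dz": 0, "ax": 0, "ay": 0, "az": 0, "grip": 0}
    - {"dx": 14, "dy": -35, "dz": 0, "ax": 0, "ay": 0, "az": 0, "grip": 0}
    - {"dx": 14, "dy": -35, "dz": 0, "ax": 0, "ay": 0, "az": 0, "grip": 0}
    - {"dx": 14, "dy": -35, "dz": 0, "ax": 0, "ay": 0, "az": 0, "grip": 0}
    - {"dx": 14, "dy": -35, "dz": 0, "ax": 0, "ay": 0, "az": 0, "grip": 0}
    - {"dx": 14, "dy": -35, "dz": 0, "ax": 0, "ay": 0, "az": 0, "grip": 0}
    - {"dx": 14, "dy": -35, "dz": 0, "ax": 0, "ay": 0, "az": 0, "grip": 0}
    - {"dx": 4, "dy": -35, "dz": 0, "ax": 0, "ay": 0, "az": 0, "grip": 0}
    - {"dx": 0, "dy": -35, "dz": 0, "ax": 0, "ay": 0, "az": 0, "grip": 0}

```text
clock: 1.82
position: [0.4599, -0.0641, 0.4045]
ee_rot: [0.0, 0.996, -0.094, 0.0]
contact_force: [1.1, 0.2, 0.7]
width: 0.0854
gripper_force: 0.0
```

>>> jog_arm:
  plan:
    - {"dx": 0, "dy": -35, "dz": 0, "ax": 0, "ay": 0, "az": 0, "grip": 0}
    - {"dx": 0, "dy": -35, "dz": 0, "ax": 0, "ay": 0, "az": 0, "grip": 0}
    - {"dx": 0, "dy": -35, "dz": 0, "ax": 0, "ay": 0, "az": 0, "grip": 0}
    - {"dx": 0, "dy": -35, "dz": 0, "ax": 0, "ay": 0, "az": 0, "grip": 0}
    - {"dx": 0, "dy": -10, "dz": 0, "ax": 0, "ay": 0, "az": 0, "grip": 0}
    - {"dx": 0, "dy": 0, "dz": 0, "ax": 0, "ay": 0, "az": 0, "grip": 0}
    - {"dx": 0, "dy": 0, "dz": 0, "ax": 0, "ay": 0, "az": 0, "grip": 0}

```text
clock: 2.4
position: [0.4867, 0.0817, 0.4043]
ee_rot: [0.001, 0.996, -0.093, -0.0]
contact_force: [-0.1, -0.1, -0.1]
width: 0.0855
gripper_force: 0.0
```

Run:
```python
from h import *
d=imaging.get_image("wrist"); np.savez("w.npz",**d)
cv2.imwrite("pics/w2.png",d["image"][:,:,::-1])
s=sensors.get_state();print(s["clock"],s["position"],s["ee_rot"],s["qpos"])
h=cv2.cvtColor(d["image"],cv2.COLOR_RGB2HSV)
m=(((h[...,0]<8)|(h[...,0]>172))&(h[...,1]>150)&(h[...,2]>70)).astype(np.uint8)
c,l,st,ct=cv2.connectedComponentsWithStats(m); print(st[1:][st[1:,4]>20],ct[1:][st[1:,4]>20])
```

```text
2.45 [0.48662489 0.08101595 0.40439462] [ 6.61706642e-04  9.95603184e-01 -9.36681871e-02 -3.63294789e-04] [ 2.43061330e-02  1.52963874e-01  1.67024800e+00 -1.26849188e-03
  1.31925845e+00  1.78303017e+00]
[[ 155   72  103   61 3398]] [[217.62978222 102.47557387]]
```

View pics/w2.png

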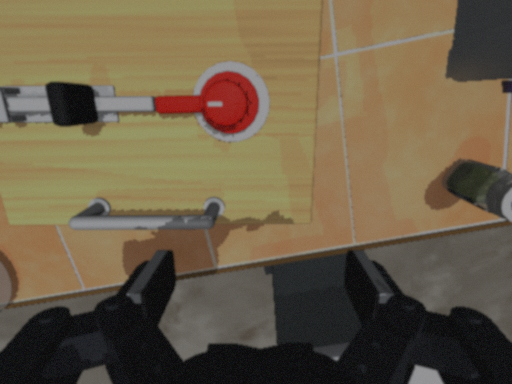

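Box is nearly square with the tool. The knob's disc centre is at (231,101), the bolt grip at (73,103), and the bar runs from (73,222) to (212,222). The lid's right edge runs from (321,0) to (311,222).

Run:
```python
from h import *
d=dict(np.load("w.npz")); im=d["image"]
h=cv2.cvtColor(im,cv2.COLOR_RGB2HSV)
m=(((h[...,0]<8)|(h[...,0]>172))&(h[...,1]>150)&(h[...,2]>70)).astype(np.uint8)
mm=cv2.morphologyEx(m,cv2.MORPH_OPEN,cv2.getStructuringElement(2,(31,31)))
(cx,cy),r=cv2.minEnclosingCircle(max(cv2.findContours(mm,0,2)[0],key=cv2.contourArea));print("disc",cx,cy,r)
K=onz(d,cx,cy,.128); K2=onz(d,cx+r,cy,.128); print("knob",K,"rad",np.linalg.norm(K2-K), onz(d,cx,cy,.145))
A,B=onz(d,321,0,.107),onz(d,311,222,.107); e=A-B; print("edge yaw",np.degrees(np.arctan2(e[1],e[0])))
# bar
bl,br=onz(d,73,222,.147),onz(d,212,222,.147); print("bar",bl,br,(bl+br)/2,np.linalg.norm(bl-br)); e=bl-br; y=np.arctan2(-e[0],e[1]);print("bar yaw",np.degrees(y))
G=onz(d,71,104,.149);print("bolt grip",G,np.linalg.norm((G-K)[:2]))
e=G-K; print("knob-bolt yaw",np.degrees(np.arctan2(-e[0],e[1])))
from scipy.spatial.transform import Rotation as Ro
s=sensors.get_state();q=s["ee_rot"];M=Ro.from_quat([*q[1:],q[0]]).as_matrix();print(M)
print("tool-frame knob",M.T@(K-s["position"]))
```

```text
disc 230.0 102.0 30.14972686767578
knob [0.56717113 0.09044032 0.128     ] rad 0.023989497692093978 [0.56691812 0.08883647 0.145     ]
edge yaw -10.00961593763182
bar [0.49812639 0.23777027 0.147     ] [0.47658477 0.12398879 0.147     ] [0.48735558 0.18087953 0.147     ] 0.11580270712651079
bar yaw -10.720609913794274
bolt grip [0.58701034 0.20258865 0.149     ] 0.11388960134240404
knob-bolt yaw -10.031923933396769
[[ 9.82452277e-01 -1.86512210e-01 -8.47356621e-04]
 [-1.86513172e-01 -9.82451666e-01 -1.24953615e-03]
 [-5.99433175e-04  1.38565281e-03 -9.99998860e-01]]
tool-frame knob [ 0.07754074 -0.02466483  0.27631427]
```

>>> jog_arm:
  plan:
    - {"dx": 20, "dy": -6, "dz": 0, "ax": 0, "ay": 0, "az": 0, "grip": 0}
    - {"dx": 25, "dy": -8, "dz": 10, "ax": 0, "ay": 0, "az": 0, "grip": 0}
    - {"dx": 20, "dy": -6, "dz": 20, "ax": 0, "ay": 0, "az": 0, "grip": 0}
    - {"dx": 12.5, "dy": -5, "dz": 20, "ax": 0, "ay": 0, "az": 0, "grip": 0}
    - {"dx": 0, "dy": 0, "dz": 20, "ax": 0, "ay": 0, "az": 0, "grip": 0}
    - {"dx": 0, "dy": 0, "dz": 15, "ax": 0, "ay": 0, "az": 0, "grip": 0}
    - {"dx": 0, "dy": 0, "dz": 10, "ax": 0, "ay": 0, "az": 0, "grip": 0}
    - {"dx": 0, "dy": 0, "dz": 3, "ax": 0, "ay": 0, "az": 0, "grip": 0}
    - {"dx": 0, "dy": 0, "dz": 0, "ax": 0, "ay": 0, "az": 0, "grip": 0}
    - {"dx": 0, "dy": 0, "dz": 0, "ax": 0, "ay": 0, "az": 0, "grip": 0}

```text
clock: 3.28
position: [0.5679, 0.091, 0.3075]
ee_rot: [0.0, 0.996, -0.094, 0.001]
contact_force: [0.1, -0.1, -0.0]
width: 0.0854
gripper_force: 0.0
```

>>> jog_arm:
  plan:
    - {"dx": 0, "dy": 0, "dz": 0, "ax": 0, "ay": 0, "az": 0, "grip": 0.3}
    - {"dx": 0, "dy": 0, "dz": 0, "ax": 0, "ay": 0, "az": 0, "grip": 0.5}
    - {"dx": 0, "dy": 0, "dz": 0, "ax": 0, "ay": 0, "az": 0, "grip": 0.6}
    - {"dx": 0, "dy": 0, "dz": 0, "ax": 0, "ay": 0, "az": 0, "grip": 0.7}
    - {"dx": 0, "dy": 0, "dz": 0, "ax": 0, "ay": 0, "az": 0, "grip": 1}
    - {"dx": 0, "dy": 0, "dz": 0, "ax": 0, "ay": 0, "az": 0, "grip": 1}
    - {"dx": 0, "dy": 0, "dz": 0, "ax": 0, "ay": 0, "az": 0, "grip": 1}
    - {"dx": 0, "dy": 0, "dz": 0, "ax": 0, "ay": 0, "az": 0, "grip": 1}
    - {"dx": 0, "dy": 0, "dz": 0, "ax": 0, "ay": 0, "az": 0, "grip": 1}
    - {"dx": 0, "dy": 0, "dz": 0, "ax": 0, "ay": 0, "az": 0, "grip": 1}
  grip_force: 60

```text
clock: 4.12
position: [0.5677, 0.0915, 0.3068]
ee_rot: [0.0, 0.996, -0.094, 0.0]
contact_force: [-0.9, -2.1, 2.6]
width: 0.0304
gripper_force: 59.1
```

>>> jog_arm:
  plan:
    - {"dx": 0, "dy": 0, "dz": 3, "ax": 0, "ay": 0, "az": 0, "grip": 1}
    - {"dx": 0, "dy": 0, "dz": 3, "ax": 0, "ay": 0, "az": 0, "grip": 1}
    - {"dx": 0, "dy": 0, "dz": 2.5, "ax": 0, "ay": 0, "az": 0, "grip": 1}
    - {"dx": 0, "dy": 0, "dz": 0, "ax": 0, "ay": 0, "az": 0, "grip": 1}
    - {"dx": 0, "dy": 0, "dz": 0, "ax": 0, "ay": 0, "az": 0, "grip": 1}
    - {"dx": 0, "dy": 0, "dz": 0, "ax": 0, "ay": 0, "az": 0, "grip": 1}

```text
clock: 4.62
position: [0.5676, 0.0915, 0.2995]
ee_rot: [0.0, 0.996, -0.094, 0.001]
contact_force: [-2.8, -3.1, 11.1]
width: 0.0303
gripper_force: 60.5
```

>>> jog_arm:
  plan:
    - {"dx": 0, "dy": 0, "dz": 0.8, "ax": 0, "ay": 0, "az": 0, "grip": 1}
    - {"dx": 0, "dy": 0, "dz": 0, "ax": 0, "ay": 0, "az": -0.8, "grip": 1}
    - {"dx": 0, "dy": 0, "dz": 0, "ax": 0, "ay": 0, "az": -0.8, "grip": 1}
    - {"dx": 0, "dy": 0, "dz": 0, "ax": 0, "ay": 0, "az": -0.8, "grip": 1}
    - {"dx": 0, "dy": 0, "dz": 0, "ax": 0, "ay": 0, "az": -0.8, "grip": 1}
    - {"dx": 0, "dy": 0, "dz": 0, "ax": 0, "ay": 0, "az": -0.8, "grip": 1}
    - {"dx": 0, "dy": 0, "dz": 0, "ax": 0, "ay": 0, "az": -0.8, "grip": 1}
    - {"dx": 0, "dy": 0, "dz": 0, "ax": 0, "ay": 0, "az": -0.8, "grip": 1}
    - {"dx": 0, "dy": 0, "dz": 0, "ax": 0, "ay": 0, "az": -0.8, "grip": 1}
    - {"dx": 0, "dy": 0, "dz": 0, "ax": 0, "ay": 0, "az": -0.8, "grip": 1}
    - {"dx": 0, "dy": 0, "dz": 0, "ax": 0, "ay": 0, "az": -0.8, "grip": 1}
    - {"dx": 0, "dy": 0, "dz": 0, "ax": 0, "ay": 0, "az": -0.8, "grip": 1}
    - {"dx": 0, "dy": 0, "dz": 0, "ax": 0, "ay": 0, "az": -0.8, "grip": 1}
    - {"dx": 0, "dy": 0, "dz": 0, "ax": 0, "ay": 0, "az": -0.8, "grip": 1}
    - {"dx": 0, "dy": 0, "dz": 0, "ax": 0, "ay": 0, "az": -0.8, "grip": 1}
    - {"dx": 0, "dy": 0, "dz": 0, "ax": 0, "ay": 0, "az": -0.8, "grip": 1}
    - {"dx": 0, "dy": 0, "dz": 0, "ax": 0, "ay": 0, "az": -0.8, "grip": 1}
    - {"dx": 0, "dy": 0, "dz": 0, "ax": 0, "ay": 0, "az": -0.8, "grip": 1}
    - {"dx": 0, "dy": 0, "dz": 0, "ax": 0, "ay": 0, "az": -0.8, "grip": 1}
    - {"dx": 0, "dy": 0, "dz": 0, "ax": 0, "ay": 0, "az": -0.6, "grip": 1}

```text
clock: 6.28
position: [0.567, 0.0921, 0.2995]
ee_rot: [-0.0, 0.769, 0.639, 0.0]
contact_force: [-5.9, -1.0, 16.0]
width: 0.0303
gripper_force: 60.7
```

Run:
```python
from h import *
s=sensors.get_state();print(s["clock"],s["position"],s["ee_rot"],s["moment"],s["contact_force"],s["width"])
d=imaging.get_image("wrist"); cv2.imwrite("pics/w3.png",d["image"][:,:,::-1])
```

```text
6.2833 [0.56700336 0.09211306 0.29947743] [-4.57509493e-04  7.69288695e-01  6.38901103e-01  2.75013771e-04] [-0.13834094  1.08935925 -0.37966762] [-5.87133726 -0.99059326 16.02141693] 0.030288307322374315
```

View pics/w3.png

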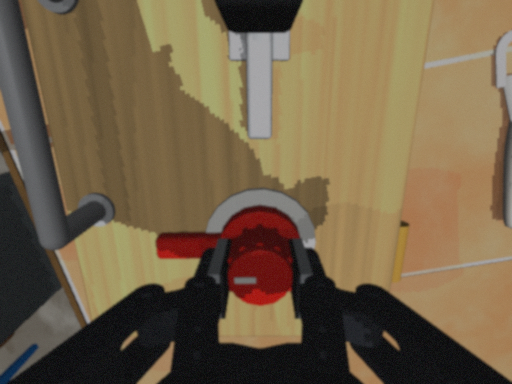

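Knob is turned: the finger points to the front, with its tip at (160,245), and the bolt tail at (259,137) is free. Next I release, lift and move to the bolt grip.

>>> jog_arm:
  plan:
    - {"dx": 0, "dy": 0, "dz": 0, "ax": 0, "ay": 0, "az": 0, "grip": 0}
    - {"dx": 0, "dy": 0, "dz": 0, "ax": 0, "ay": 0, "az": 0, "grip": 0}
    - {"dx": 0, "dy": 0, "dz": 0, "ax": 0, "ay": 0, "az": 0, "grip": 0}
    - {"dx": 0, "dy": 0, "dz": 0, "ax": 0, "ay": 0, "az": 0, "grip": 0}
    - {"dx": 0, "dy": 0, "dz": 0, "ax": 0, "ay": 0, "az": 0, "grip": 0}
    - {"dx": 0, "dy": 0, "dz": -10, "ax": 0, "ay": 0, "az": 0, "grip": 0}
    - {"dx": 0, "dy": 0, "dz": -20, "ax": 0, "ay": 0, "az": 0, "grip": 0}
    - {"dx": 0, "dy": 0, "dz": -20, "ax": 0, "ay": 0, "az": 0, "grip": 0}
    - {"dx": 25, "dy": 0, "dz": 0, "ax": 0, "ay": 0, "az": 0, "grip": 0}
    - {"dx": 35, "dy": 0, "dz": 0, "ax": 0, "ay": 0, "az": 0, "grip": 0}
    - {"dx": 33, "dy": 0, "dz": 0, "ax": 0, "ay": 0, "az": 0, "grip": 0}
    - {"dx": 20, "dy": 0, "dz": 0, "ax": 0, "ay": 0, "az": 0, "grip": 0}
    - {"dx": 0, "dy": 0, "dz": 10, "ax": 0, "ay": 0, "az": 0, "grip": 0}
    - {"dx": 0, "dy": 0, "dz": 15, "ax": 0, "ay": 0, "az": 0, "grip": 0}
    - {"dx": 0, "dy": 0, "dz": 15, "ax": 0, "ay": 0, "az": 0, "grip": 0}
    - {"dx": 0, "dy": 0, "dz": 3, "ax": 0, "ay": 0, "az": 0, "grip": 0}
    - {"dx": 0, "dy": 0, "dz": 0, "ax": 0, "ay": 0, "az": 0, "grip": 0}

```text
clock: 7.75
position: [0.5881, 0.2021, 0.303]
ee_rot: [-0.001, 0.77, 0.638, -0.002]
contact_force: [-0.7, -0.3, 1.2]
width: 0.0855
gripper_force: 0.0
```

>>> jog_arm:
  plan:
    - {"dx": 0, "dy": 0, "dz": 0, "ax": 0, "ay": 0, "az": 0, "grip": 0.3}
    - {"dx": 0, "dy": 0, "dz": 0, "ax": 0, "ay": 0, "az": 0, "grip": 0.5}
    - {"dx": 0, "dy": 0, "dz": 0, "ax": 0, "ay": 0, "az": 0, "grip": 0.6}
    - {"dx": 0, "dy": 0, "dz": 0, "ax": 0, "ay": 0, "az": 0, "grip": 0.7}
    - {"dx": 0, "dy": 0, "dz": 0, "ax": 0, "ay": 0, "az": 0, "grip": 1}
    - {"dx": 0, "dy": 0, "dz": 0, "ax": 0, "ay": 0, "az": 0, "grip": 1}
    - {"dx": 0, "dy": 0, "dz": 0, "ax": 0, "ay": 0, "az": 0, "grip": 1}
    - {"dx": 0, "dy": 0, "dz": 0, "ax": 0, "ay": 0, "az": 0, "grip": 1}
    - {"dx": 0, "dy": 0, "dz": 0, "ax": 0, "ay": 0, "az": 0, "grip": 1}
  grip_force: 60

```text
clock: 8.5
position: [0.5876, 0.2029, 0.3055]
ee_rot: [-0.001, 0.77, 0.638, -0.001]
contact_force: [-4.7, 0.1, 4.5]
width: 0.0289
gripper_force: 60.0
```

Run:
```python
from h import *
d=imaging.get_image("wrist"); cv2.imwrite("pics/w4.png",d["image"][:,:,::-1])
```

```text
(no output)
```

View pics/w4.png

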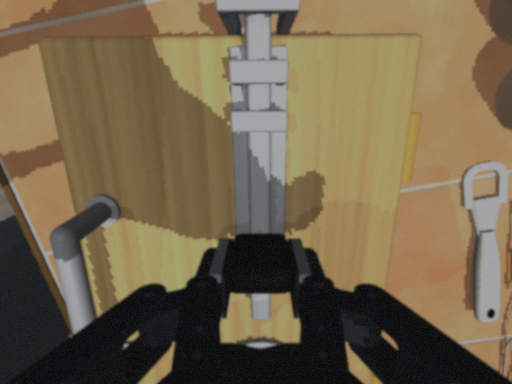

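The bolt grip is held squarely between the pads, at about (262,265), with the bar running up to the staple. Now I draw it.

>>> jog_arm:
  plan:
    - {"dx": -4, "dy": 0, "dz": 0, "ax": 0, "ay": 0, "az": 0, "grip": 1}
    - {"dx": -4, "dy": 0, "dz": 0, "ax": 0, "ay": 0, "az": 0, "grip": 1}
    - {"dx": -4, "dy": 0, "dz": 0, "ax": 0, "ay": 0, "az": 0, "grip": 1}
    - {"dx": -4, "dy": 0, "dz": 0, "ax": 0, "ay": 0, "az": 0, "grip": 1}
    - {"dx": -4, "dy": 0, "dz": 0, "ax": 0, "ay": 0, "az": 0, "grip": 1}
    - {"dx": -4, "dy": 0, "dz": 0, "ax": 0, "ay": 0, "az": 0, "grip": 1}
    - {"dx": -4, "dy": 0, "dz": 0, "ax": 0, "ay": 0, "az": 0, "grip": 1}
    - {"dx": -4, "dy": 0, "dz": 0, "ax": 0, "ay": 0, "az": 0, "grip": 1}
    - {"dx": -4, "dy": 0, "dz": 0, "ax": 0, "ay": 0, "az": 0, "grip": 1}
    - {"dx": 0, "dy": 0, "dz": 0, "ax": 0, "ay": 0, "az": 0, "grip": 1}
    - {"dx": 0, "dy": 0, "dz": 0, "ax": 0, "ay": 0, "az": 0, "grip": 1}
    - {"dx": 0, "dy": 0, "dz": 0, "ax": 0, "ay": 0, "az": 0, "grip": 1}
    - {"dx": 0, "dy": 0, "dz": 0, "ax": 0, "ay": 0, "az": 0, "grip": 1}

```text
clock: 9.63
position: [0.581, 0.1676, 0.3055]
ee_rot: [-0.001, 0.77, 0.638, -0.0]
contact_force: [-4.4, 1.1, 6.0]
width: 0.029
gripper_force: 60.0
```

Run:
```python
from h import *
d=imaging.get_image("wrist"); cv2.imwrite("pics/w5.png",d["image"][:,:,::-1])
```

```text
(no output)
```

View pics/w5.png

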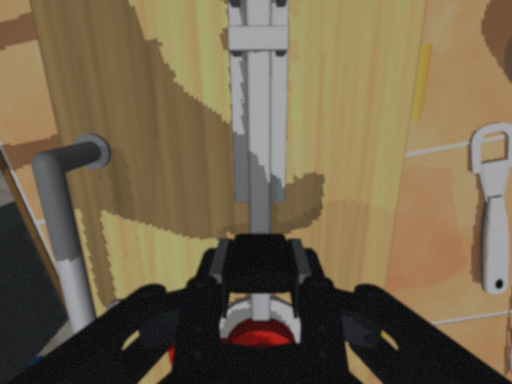

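Bolt is drawn about 36 mm: its grip is now next to the knob and the plate end shows at (260,200). Next I release and go to the lid bar.

>>> jog_arm:
  plan:
    - {"dx": 0, "dy": 0, "dz": 0, "ax": 0, "ay": 0, "az": 0, "grip": 0}
    - {"dx": 0, "dy": 0, "dz": 0, "ax": 0, "ay": 0, "az": 0, "grip": 0}
    - {"dx": 0, "dy": 0, "dz": 0, "ax": 0, "ay": 0, "az": 0, "grip": 0}
    - {"dx": 0, "dy": 0, "dz": 0, "ax": 0, "ay": 0, "az": 0, "grip": 0}
    - {"dx": 0, "dy": 0, "dz": 0, "ax": 0, "ay": 0, "az": 0, "grip": 0}
    - {"dx": 0, "dy": 0, "dz": -10, "ax": 0, "ay": 0, "az": 0, "grip": 0}
    - {"dx": 0, "dy": 0, "dz": -20, "ax": 0, "ay": 0, "az": 0, "grip": 0}
    - {"dx": 0, "dy": 0, "dz": -20, "ax": 0, "ay": 0, "az": 0, "grip": 0}
    - {"dx": -2, "dy": -20, "dz": 0, "ax": 0, "ay": 0, "az": 0, "grip": 0}
    - {"dx": -2, "dy": -30, "dz": 0, "ax": 0, "ay": 0, "az": 0, "grip": 0}
    - {"dx": 0, "dy": -30, "dz": 0, "ax": 0, "ay": 0, "az": 0, "grip": 0}
    - {"dx": 0, "dy": -15, "dz": 0, "ax": 0, "ay": 0, "az": 0, "grip": 0}
    - {"dx": 0, "dy": 0, "dz": 15, "ax": 0, "ay": 0, "az": 0, "grip": 0}
    - {"dx": 0, "dy": 0, "dz": 20, "ax": 0, "ay": 0, "az": 0, "grip": 0}
    - {"dx": 0, "dy": 0, "dz": 15, "ax": 0, "ay": 0, "az": 0, "grip": 0}
    - {"dx": 0, "dy": 0, "dz": 1, "ax": 0, "ay": 0, "az": 0, "grip": 0}
    - {"dx": 0, "dy": 0, "dz": 0, "ax": 0, "ay": 0, "az": 0, "grip": 0}

```text
clock: 11.1
position: [0.4879, 0.1811, 0.3034]
ee_rot: [-0.0, 0.77, 0.638, -0.001]
contact_force: [-0.6, 0.2, 0.1]
width: 0.0854
gripper_force: 0.0
```

>>> jog_arm:
  plan:
    - {"dx": 0, "dy": 0, "dz": 0, "ax": 0, "ay": 0, "az": 0, "grip": 0.3}
    - {"dx": 0, "dy": 0, "dz": 0, "ax": 0, "ay": 0, "az": 0, "grip": 0.6}
    - {"dx": 0, "dy": 0, "dz": 0, "ax": 0, "ay": 0, "az": 0, "grip": 0.8}
    - {"dx": 0, "dy": 0, "dz": 0, "ax": 0, "ay": 0, "az": 0, "grip": 1}
    - {"dx": 0, "dy": 0, "dz": 0, "ax": 0, "ay": 0, "az": 0, "grip": 1}
    - {"dx": 0, "dy": 0, "dz": 0, "ax": 0, "ay": 0, "az": 0, "grip": 1}
    - {"dx": 0, "dy": 0, "dz": 0, "ax": 0, "ay": 0, "az": 0, "grip": 1}
    - {"dx": 0, "dy": 0, "dz": 0, "ax": 0, "ay": 0, "az": 0, "grip": 1}
    - {"dx": 0, "dy": 0, "dz": 0, "ax": 0, "ay": 0, "az": 0, "grip": 1}
    - {"dx": 0, "dy": 0, "dz": 0, "ax": 0, "ay": 0, "az": 0, "grip": 1}
  grip_force: 50

```text
clock: 11.93
position: [0.487, 0.1813, 0.3037]
ee_rot: [-0.001, 0.77, 0.638, -0.001]
contact_force: [-4.4, 1.0, 4.9]
width: 0.0102
gripper_force: 48.9
```

Run:
```python
from h import *
s=sensors.get_state();print(s["clock"],s["position"],s["ee_rot"],s["qpos"])
d=imaging.get_image("wrist"); cv2.imwrite("pics/w6.png",d["image"][:,:,::-1])
# arc plan: lid angle phi, tool tilt t; per-row constant tilt; grasp at bar
N=36; phi1=1.36; tilt1=np.radians(60)
r=np.hypot(.18,.05);a0=np.arctan2(.05,-.18)
def pose(k):
    f=k/N; a=a0-phi1*f; t=tilt1*f; b=np.array([r*np.cos(a),r*np.sin(a)])  # box x, z rel hinge
    z=np.array([np.sin(t),-np.cos(t)]); return b-.155*z,z,np.array([np.cos(t),np.sin(t)])
for k in range(N):
    p,z,y=pose(k);p2,_,_=pose(k+1);d_=(p2-p)*1e3; print(k,round(d_@y,1),round(d_@z,1),end=" | ")
print(tilt1/N/np.radians(6)); print(pose(0)[0],pose(N)[0],pose(N)[0]+[.655,.095])
```

```text
11.9333 [0.48704335 0.18134727 0.30374306] [-8.51820391e-04  7.70307437e-01  6.37671690e-01 -7.36471899e-04] [2.22186559e-01 2.73342534e-01 1.77817573e+00 9.61358598e-04
 1.09215876e+00 4.09594371e-01]
0 -2.5 -6.7 | 1 -2.0 -6.5 | 2 -1.6 -6.4 | 3 -1.2 -6.2 | 4 -0.8 -5.9 | 5 -0.4 -5.7 | 6 -0.0 -5.4 | 7 0.3 -5.1 | 8 0.7 -4.7 | 9 1.0 -4.4 | 10 1.3 -4.0 | 11 1.5 -3.6 | 12 1.8 -3.2 | 13 2.0 -2.8 | 14 2.1 -2.3 | 15 2.3 -1.9 | 16 2.4 -1.4 | 17 2.5 -0.9 | 18 2.5 -0.5 | 19 2.5 -0.0 | 20 2.5 0.5 | 21 2.5 0.9 | 22 2.4 1.4 | 23 2.3 1.9 | 24 2.2 2.3 | 25 2.0 2.8 | 26 1.8 3.2 | 27 1.6 3.6 | 28 1.4 4.0 | 29 1.1 4.4 | 30 0.8 4.7 | 31 0.4 5.1 | 32 0.1 5.4 | 33 -0.3 5.7 | 34 -0.7 6.0 | 35 -1.1 6.2 | 0.27777777777777773
[-0.18   0.205] [-0.12300367  0.26397756] [0.53199633 0.35897756]
```

View pics/w6.png

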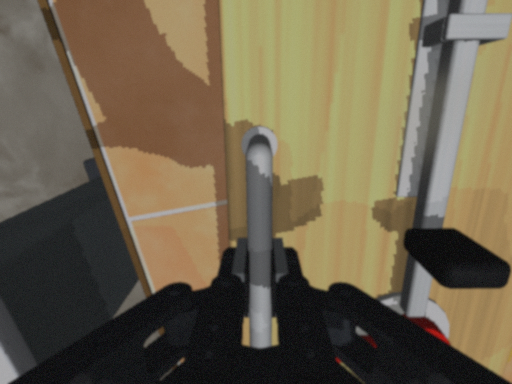

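The bar is gripped at its middle, with its post at (260,140). J5 gets close to its lower limit at a 60° tilt, so I'll recompute with about 32°.

Run:
```python
import numpy as np
N=32; phi1=1.32; tilt1=np.radians(6*.17*N)
r=np.hypot(.18,.05);a0=np.arctan2(.05,-.18)
def pose(k):
    f=k/N; a=a0-phi1*f; t=tilt1*f; b=np.array([r*np.cos(a),r*np.sin(a)])
    z=np.array([np.sin(t),-np.cos(t)]); return b-.155*z,z,np.array([np.cos(t),np.sin(t)])
for k in range(N):
    p,z,y=pose(k);d=(pose(k+1)[0]-p)*1e3; print(k,round(d@y,1),round(d@z,1),end=" | ")
print(pose(0)[0],pose(16)[0]-pose(0)[0],pose(N)[0]-pose(0)[0])
```

```text
0 -0.5 -7.4 | 1 -0.1 -7.2 | 2 0.3 -7.0 | 3 0.7 -6.8 | 4 1.1 -6.6 | 5 1.5 -6.4 | 6 1.9 -6.1 | 7 2.2 -5.8 | 8 2.6 -5.5 | 9 2.9 -5.2 | 10 3.2 -4.9 | 11 3.5 -4.5 | 12 3.7 -4.1 | 13 4.0 -3.7 | 14 4.2 -3.3 | 15 4.4 -2.9 | 16 4.5 -2.5 | 17 4.7 -2.1 | 18 4.8 -1.6 | 19 4.9 -1.2 | 20 4.9 -0.7 | 21 4.9 -0.3 | 22 4.9 0.2 | 23 4.9 0.6 | 24 4.9 1.1 | 25 4.8 1.5 | 26 4.7 2.0 | 27 4.6 2.4 | 28 4.4 2.8 | 29 4.2 3.3 | 30 4.0 3.7 | 31 3.8 4.1 | [-0.18   0.205] [0.02490197 0.09361527] [0.10016356 0.11229928]
```

>>> jog_arm:
  plan:
    - {"dx": 0, "dy": -0.5, "dz": -7.4, "ax": -0.17, "ay": 0, "az": 0, "grip": 1}
    - {"dx": 0, "dy": -0.1, "dz": -7.2, "ax": -0.17, "ay": 0, "az": 0, "grip": 1}
    - {"dx": 0, "dy": 0.3, "dz": -7.0, "ax": -0.17, "ay": 0, "az": 0, "grip": 1}
    - {"dx": 0, "dy": 0.7, "dz": -6.8, "ax": -0.17, "ay": 0, "az": 0, "grip": 1}
    - {"dx": 0, "dy": 1.1, "dz": -6.6, "ax": -0.17, "ay": 0, "az": 0, "grip": 1}
    - {"dx": 0, "dy": 1.5, "dz": -6.4, "ax": -0.17, "ay": 0, "az": 0, "grip": 1}
    - {"dx": 0, "dy": 1.9, "dz": -6.1, "ax": -0.17, "ay": 0, "az": 0, "grip": 1}
    - {"dx": 0, "dy": 2.2, "dz": -5.8, "ax": -0.17, "ay": 0, "az": 0, "grip": 1}

```text
clock: 12.65
position: [0.4883, 0.1813, 0.3556]
ee_rot: [0.051, 0.769, 0.636, 0.042]
contact_force: [-8.5, 6.2, -7.4]
width: 0.0102
gripper_force: 48.6
```

```bash
python3 -c "
from h import *
s=sensors.get_state();print(s['position'],s['qpos'],s['contact_force'],s['moment'],s['width'])"
```

```text
[0.48831297 0.1812858  0.35557782] [ 0.24226507  0.19868898  1.7434568  -0.06264857  1.08063748  0.45703758] [-8.51971063  6.21792953 -7.37819437] [1.09891559 1.97042976 0.22983415] 0.010239438607921569
```

>>> jog_arm:
  plan:
    - {"dx": 0, "dy": 2.6, "dz": -5.5, "ax": -0.17, "ay": 0, "az": 0, "grip": 1}
    - {"dx": 0, "dy": 2.9, "dz": -5.2, "ax": -0.17, "ay": 0, "az": 0, "grip": 1}
    - {"dx": 0, "dy": 3.2, "dz": -4.9, "ax": -0.17, "ay": 0, "az": 0, "grip": 1}
    - {"dx": 0, "dy": 3.5, "dz": -4.5, "ax": -0.17, "ay": 0, "az": 0, "grip": 1}
    - {"dx": 0, "dy": 3.7, "dz": -4.1, "ax": -0.17, "ay": 0, "az": 0, "grip": 1}
    - {"dx": 0, "dy": 4.0, "dz": -3.7, "ax": -0.17, "ay": 0, "az": 0, "grip": 1}
    - {"dx": 0, "dy": 4.2, "dz": -3.3, "ax": -0.17, "ay": 0, "az": 0, "grip": 1}
    - {"dx": 0, "dy": 4.4, "dz": -2.9, "ax": -0.17, "ay": 0, "az": 0, "grip": 1}
    - {"dx": 0, "dy": 4.5, "dz": -2.5, "ax": -0.17, "ay": 0, "az": 0, "grip": 1}
    - {"dx": 0, "dy": 4.7, "dz": -2.1, "ax": -0.17, "ay": 0, "az": 0, "grip": 1}
    - {"dx": 0, "dy": 4.8, "dz": -1.6, "ax": -0.17, "ay": 0, "az": 0, "grip": 1}
    - {"dx": 0, "dy": 4.9, "dz": -1.2, "ax": -0.17, "ay": 0, "az": 0, "grip": 1}

```text
clock: 13.65
position: [0.5244, 0.1745, 0.4123]
ee_rot: [0.134, 0.759, 0.628, 0.112]
contact_force: [-18.3, 5.4, 13.2]
width: 0.01
gripper_force: 52.7
```

```bash
python3 -c "
from h import *
s=sensors.get_state();print(s['position'],s['qpos'],s['contact_force'],s['moment'],s['width'])"
```

```text
[0.52435954 0.17454799 0.41227618] [ 0.2452177   0.15918963  1.67223737 -0.17164923  0.99460409  0.50443757] [-18.32958236   5.35445698  13.16785809] [0.75732858 2.80597495 0.24904026] 0.010010069403056356
```

>>> jog_arm:
  plan:
    - {"dx": 0, "dy": 4.9, "dz": -0.7, "ax": -0.17, "ay": 0, "az": 0, "grip": 1}
    - {"dx": 0, "dy": 4.9, "dz": -0.3, "ax": -0.17, "ay": 0, "az": 0, "grip": 1}
    - {"dx": 0, "dy": 4.9, "dz": 0.2, "ax": -0.17, "ay": 0, "az": 0, "grip": 1}
    - {"dx": 0, "dy": 4.9, "dz": 0.6, "ax": -0.17, "ay": 0, "az": 0, "grip": 1}
    - {"dx": 0, "dy": 4.9, "dz": 1.1, "ax": -0.17, "ay": 0, "az": 0, "grip": 1}
    - {"dx": 0, "dy": 4.8, "dz": 1.5, "ax": -0.17, "ay": 0, "az": 0, "grip": 1}
    - {"dx": 0, "dy": 4.7, "dz": 2.0, "ax": -0.17, "ay": 0, "az": 0, "grip": 1}
    - {"dx": 0, "dy": 4.6, "dz": 2.4, "ax": -0.17, "ay": 0, "az": 0, "grip": 1}
    - {"dx": 0, "dy": 4.4, "dz": 2.8, "ax": -0.17, "ay": 0, "az": 0, "grip": 1}
    - {"dx": 0, "dy": 4.2, "dz": 3.3, "ax": -0.17, "ay": 0, "az": 0, "grip": 1}
    - {"dx": 0, "dy": 4.0, "dz": 3.7, "ax": -0.17, "ay": 0, "az": 0, "grip": 1}
    - {"dx": 0, "dy": 3.8, "dz": 4.1, "ax": -0.17, "ay": 0, "az": 0, "grip": 1}
    - {"dx": 0, "dy": 0, "dz": 0, "ax": 0, "ay": 0, "az": 0, "grip": 1}
    - {"dx": 0, "dy": 0, "dz": 0, "ax": 0, "ay": 0, "az": 0, "grip": 1}

```text
clock: 14.82
position: [0.5855, 0.1633, 0.4173]
ee_rot: [0.216, 0.739, 0.612, 0.18]
contact_force: [-6.3, 4.9, 4.7]
width: 0.0094
gripper_force: 75.0
```

Run:
```python
from h import *
from scipy.spatial.transform import Rotation as Ro
s=sensors.get_state();q=s["ee_rot"];M=Ro.from_quat([*q[1:],q[0]]).as_matrix()
b=s["position"]+.155*M[:,2]; y=np.radians(-10.3)
bx=np.array([np.cos(y),np.sin(y)]); H=np.array([.4865,.1805])+.18*bx
X=(b[:2]-H)@bx; Z=b[2]-.095; print(b,"phi",np.arctan2(.05,-.18)-np.arctan2(Z,X),np.hypot(X,Z)); print(s['qpos'],s['contact_force'],s['width'])
```

```text
[0.66773218 0.14793631 0.28683109] phi 1.3213968045029358 0.19187563529110593
[ 0.22551566  0.20006387  1.65428334 -0.31113462  0.78006314  0.57930586] [-6.31910701  4.89491868  4.66337199] 0.009397135309134184
```

>>> jog_arm:
  plan:
    - {"dx": 0, "dy": 0, "dz": 0, "ax": 0, "ay": 0, "az": 0, "grip": 0.75}
    - {"dx": 0, "dy": 0, "dz": 0, "ax": 0, "ay": 0, "az": 0, "grip": 0.75}
    - {"dx": 0, "dy": 0, "dz": 0, "ax": 0, "ay": 0, "az": 0, "grip": 0.75}
    - {"dx": 0, "dy": 0, "dz": 0, "ax": 0, "ay": 0, "az": 0, "grip": 0.75}
    - {"dx": 0, "dy": 0, "dz": 0, "ax": 0, "ay": 0, "az": 0, "grip": 0.75}

```text
clock: 15.23
position: [0.5872, 0.1629, 0.4197]
ee_rot: [0.219, 0.738, 0.611, 0.183]
contact_force: [-2.6, 2.3, 8.5]
width: 0.0211
gripper_force: 19.0
```

>>> jog_arm:
  plan:
    - {"dx": 0, "dy": 0, "dz": -3, "ax": 0, "ay": 0, "az": 0, "grip": 0.7}
    - {"dx": 0, "dy": 0, "dz": -5, "ax": 0, "ay": 0, "az": 0, "grip": 0.7}
    - {"dx": 0, "dy": 0, "dz": -5, "ax": 0, "ay": 0, "az": 0, "grip": 0.7}

```text
clock: 15.48
position: [0.5795, 0.1635, 0.4273]
ee_rot: [0.217, 0.739, 0.612, 0.18]
contact_force: [0.5, -0.7, 0.9]
width: 0.0258
gripper_force: 0.0
```

>>> jog_arm:
  plan:
    - {"dx": 0, "dy": 0, "dz": -10, "ax": 0, "ay": 0, "az": 0, "grip": 0.7}
    - {"dx": 0, "dy": 0, "dz": -15, "ax": 0, "ay": 0, "az": 0, "grip": 0.7}
    - {"dx": 0, "dy": 0, "dz": -20, "ax": 0, "ay": 0, "az": 0, "grip": 0.7}
    - {"dx": 0, "dy": 0, "dz": -20, "ax": 0, "ay": 0, "az": 0, "grip": 0.7}
    - {"dx": 0, "dy": -20, "dz": -20, "ax": 0, "ay": 0, "az": 0, "grip": 0.7}
    - {"dx": 0, "dy": -20, "dz": -10, "ax": 0, "ay": 0, "az": 0, "grip": 0.7}
    - {"dx": 0, "dy": 0, "dz": 0, "ax": 0, "ay": 0, "az": 0, "grip": 0.7}
    - {"dx": 0, "dy": 0, "dz": 0, "ax": 0, "ay": 0, "az": 0, "grip": 0.7}
    - {"dx": 0, "dy": 0, "dz": 0, "ax": 0, "ay": 0, "az": 0, "grip": 0.7}

```text
clock: 16.23
position: [0.4963, 0.1796, 0.4853]
ee_rot: [0.217, 0.739, 0.612, 0.18]
contact_force: [0.7, 0.8, -0.5]
width: 0.0259
gripper_force: 0.0
```

Run:
```python
from h import *
a=imaging.get_image("side")["image"][100:320,150:400]; b=imaging.get_image("top")["image"][130:260,130:400]
a=cv2.resize(a,None,fx=1.6,fy=1.6);b=cv2.resize(b,None,fx=1.4,fy=1.4)
c=np.zeros((352,a.shape[1]+b.shape[1],3),np.uint8);c[:a.shape[0],:a.shape[1]]=a;c[:b.shape[0],a.shape[1]:]=b
cv2.imwrite("pics/f.png",c[:,:,::-1])
```

```text
(no output)
```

View pics/f.png

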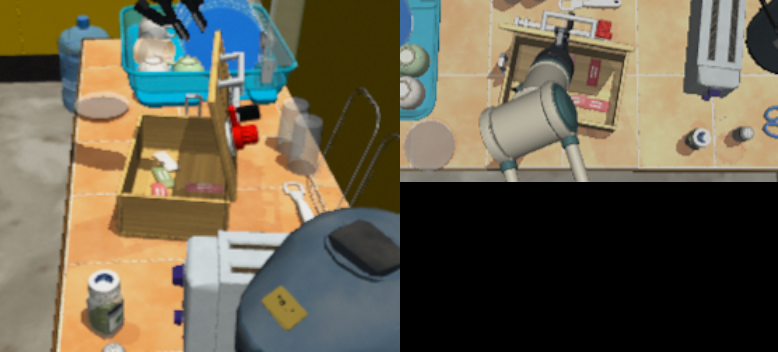

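The lid stands nearly upright, at about (220,120) in the side crop. The bolt is still drawn, the gripper is clear, and the jar, shaker and saucer are where they were.

```bash
python3 -c "
from rig import manip; print(manip.sign_off())"
```

```text
the job is handed in; nothing more can be done
None
```

The knob was turned, the bolt drawn about 36 mm and the lid left standing open at about 1.3 rad; nothing nearby looked moved, and I handed the job in at about 16 s (no verdict was returned).

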